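# Put the breakers back in their bins

### The job

Four modular devices left over from work on the distribution board stand on the bench: two single-pole breakers, a two-module residual-current switch and a three-pole breaker. Put each one away in the blue bin that already holds one of its kind, standing upright on its back on the bin's floor and in line with the one that is there (length across the bin), and do not shove or knock over those already in the bins.

Things in the scene. Friction and masses are not known exactly. Their poses are not given: they have to be found in the camera images.
- single_a: Single-pole breaker (two alike), loose, white, front up: 17.6 wide (x), 85 long (y), 68 tall to the flat front; its one 8 wide black toggle rises 10 more. 85 long up to height 46 (shoulders), above that a nose 45 long (y -22.5 to 22.5, full width) up to 68. Grip from above across the nose, tips just over the shoulders, or across the width. 120 g. Origin: centre of underside, z up. (mm)
- single_b: Single-pole breaker (two alike), loose, white, front up: 17.6 wide (x), 85 long (y), 68 tall to the flat front; its one 8 wide black toggle rises 10 more. 85 long up to height 46 (shoulders), above that a nose 45 long (y -22.5 to 22.5, full width) up to 68. Grip from above across the nose, tips just over the shoulders, or across the width. 120 g. Origin: centre of underside, z up. (mm)
- double: Two-module residual-current switch, loose, white, front up: 35.6 wide (x), 85 long (y), 68 tall to the flat front; its one 24 wide black toggle rises 10 more. 85 long up to height 46 (shoulders), above that a nose 45 long (y -22.5 to 22.5, full width) up to 68. Grip from above across the nose, tips just over the shoulders, or across the width. 240 g. Origin: centre of underside, z up. (mm)
- triple: Three-pole breaker, loose, white, front up: 53.6 wide (x), 85 long (y), 68 tall to the flat front; its black toggle bar, 44 wide, rises 10 more. 85 long up to height 46 (shoulders), above that a nose 45 long (y -22.5 to 22.5, full width) up to 68. Grip from above across the nose, tips just over the shoulders, or across the width. 360 g. Origin: centre of underside, z up. (mm)
- bin_single: Blue picking bin that holds one single-pole breaker; the three bins are alike and fixed. Outside 188 (x) by 118 (y) by 75 high, walls and floor 3 thick. Front (-x) is a 30 high lip facing the robot, back wall (+x) 75 high; side walls slope from 30 at the front to 75 at x = -10, then level. Origin: centre of underside; inner floor at z = 3. (mm)
- stock_single: The single-pole breaker already in its bin, loose, shape as the ones on the bench: 17.6 wide (x), 85 long (y), 68 tall. It stands front up near the back wall, about 65 from the bin's origin towards the bin's +x, width along the bin's x, length across the bin. Origin: centre of underside, z up. (mm)
- bin_double: Blue picking bin that holds one two-module residual-current switch; the three bins are alike and fixed. Outside 188 (x) by 118 (y) by 75 high, walls and floor 3 thick. Front (-x) is a 30 high lip facing the robot, back wall (+x) 75 high; side walls slope from 30 at the front to 75 at x = -10, then level. Origin: centre of underside; inner floor at z = 3. (mm)
- stock_double: The two-module residual-current switch already in its bin, loose, shape as the ones on the bench: 35.6 wide (x), 85 long (y), 68 tall. It stands front up near the back wall, about 62 from the bin's origin towards the bin's +x, width along the bin's x, length across the bin. Origin: centre of underside, z up. (mm)
- bin_triple: Blue picking bin that holds one three-pole breaker; the three bins are alike and fixed. Outside 188 (x) by 118 (y) by 75 high, walls and floor 3 thick. Front (-x) is a 30 high lip facing the robot, back wall (+x) 75 high; side walls slope from 30 at the front to 75 at x = -10, then level. Origin: centre of underside; inner floor at z = 3. (mm)
- stock_triple: The three-pole breaker already in its bin, loose, shape as the ones on the bench: 53.6 wide (x), 85 long (y), 68 tall. It stands front up near the back wall, about 56 from the bin's origin towards the bin's +x, width along the bin's x, length across the bin. Origin: centre of underside, z up. (mm)

How it is judged (in metres and radians):
At the end, for the whole second after the job is handed in: Each loose device is in its kind's bin, on the floor (within 7 mm), upright within 0.15 rad, its width along the bin within 0.3 rad either way round, released, at rest. The three already there are upright within 0.15 rad and within 15 mm of their start (x of single_a in the frame of bin_single between -0.09 and 0.09 m and y of single_a in the frame of bin_single between -0.025 and 0.025 m and z of single_a in the frame of bin_single between -0.002 and 0.01 m and angle between each of single_a, single_b, double, triple, stock_single, stock_double, stock_triple's own z axis and vertical below 0.15 rad and angle between the x axis of each of single_a, single_b and the x axis of bin_single, either way round below 0.3 rad and linear speed of each of single_a, single_b, double, triple below 0.02 m/s and angular speed of each of single_a, single_b, double, triple below 0.2 rad/s and x of single_b in the frame of bin_single between -0.09 and 0.09 m and y of single_b in the frame of bin_single between -0.025 and 0.025 m and z of single_b in the frame of bin_single between -0.002 and 0.01 m and x of double in the frame of bin_double between -0.09 and 0.09 m and y of double in the frame of bin_double between -0.025 and 0.025 m and z of double in the frame of bin_double between -0.002 and 0.01 m and angle between the x axis of double and the x axis of bin_double, either way round below 0.3 rad and x of triple in the frame of bin_triple between -0.09 and 0.09 m and y of triple in the frame of bin_triple between -0.025 and 0.025 m and z of triple in the frame of bin_triple between -0.002 and 0.01 m and angle between the x axis of triple and the x axis of bin_triple, either way round below 0.3 rad and distance of each of stock_single, stock_double, stock_triple from where it was at the start of the episode below 0.015 m); the robot touches nothing.
It fails at once if A device already in a bin was shoved by more than 20 mm or tipped (distance of any of stock_single, stock_double, stock_triple from where it was at the start of the episode above 0.02 m or angle between any of stock_single, stock_double, stock_triple's own z axis and vertical above 0.35 rad).
It also fails if it takes over 112 s, if anything falls off the work surface, if the arm or the gripper's body presses on something with over 40 N, if the wrist force passes 120 N, or if a joint passes its speed limit or range.

### The arm

A 6-joint arm with a two-finger parallel gripper is mounted at the origin on the work surface. World frame = base frame: x ahead of the robot, y to its left, z up, the work surface at z = 0. Lengths are in mm, angles in rad, forces in N, time in s.
With the tool pointing down it reaches from about 425 to 950 mm from the base axis. Payload 3.5 kg.
Tool frame: the origin (TCP) lies midway between the tips of the shut fingers; the grasp point (between the pads) lies 19 mm behind it; z points along the fingers, y is the line along which they close (so a half turn about z gives the same grasp; the last joint's range is limited). The gripper opens to 85 mm and grips with 20 to 120 N. Pads are 22 mm wide; open, the fingers measure 114 mm over their backs; the gripper's body (76 mm by 85 mm) begins 54 mm behind the grasp point. The pads swing forward as they close: fully open they stand 13 mm farther back than shut.
Start: joints at [-1.433, 0.286, 1.577, -0, 1.279, -0.15], TCP at [191.618, -647.216, 231.325] pointing down, gripper open.
Joint ranges: [-2.77, 2.77], [-0.9, 2.22], [0.21, 2.48], [-1.53, 4.67], [0.24, 2.81], [-2.84, 2.84]. Speed limits (rad/s): [2.79, 2.79, 3.14, 3.14, 3.14, 3.14].

### API

Orientations are given as a rotation vector (axis times angle).
In Python, from station import sensors, imaging, job gives the robot as it stands. The module is installed in compiled form; this text tells all that it offers.
- The arm moves only by the tool step_hand, called after "Emit:" as name([rows], argument=value, ...), one row to a line, values as JSON. Schema: {"type":"object","properties":{"moves":{"type":"array","items":{"type":"array","prefixItems":[{"type":"array","items":{"type":"number"},"minItems":3,"maxItems":3},{"type":"array","items":{"type":"number"},"minItems":3,"maxItems":3}],"minItems":2,"maxItems":2},"minItems":1,"maxItems":8},"finger_gap":{"type":"number"},"squeeze":{"type":"number"},"only":{"type":"string"},"quiet":{"type":"boolean"},"lines":{"type":"string"}},"required":["moves"],"additionalProperties":false}. moves is a list of rows, 1 to 8 of them, each written [[dx, dy, dz], [rx, ry, rz]]: dx, dy, dz in mm, then a rotation vector rx, ry, rz in rad; each row shifts and turns the commanded pose from where the row before left it, along the tool's axes as they then stand; what a row does not reach is not made up. A row lasts 1/10 s, in which the tool goes at most 50 mm and 0.15 rad, less where a joint would pass 70% of its speed; a pose out of reach is approached as far as the arm can. finger_gap is the finger opening in mm, set as the call begins (left out keeps the last). The fingers move at their own pace and stop on an object; squeeze is the grip in N (left out, the last holds). Time passes only in rows, so rows that do not move let the fingers close. The tool returns the time, the measured TCP pose, the force, the opening and the grip force at its end. only (a regular expression) keeps the lines of the reply that match it, lines (a string "A,B") keeps lines A to B, and quiet returns only ok. Input that does not fit is refused with a message, and nothing moves.
- sensors.observe(): the state, without advancing time (a new reading comes with each control period).
- imaging.grab_frame(name): name is "scene" or "top" or "wrist"; returns the picture (480x640x3 uint8, red, green, blue); there is no depth.
- imaging.camera_params(name): a dict with "intrinsics" (3x3 intrinsics, pixels), "R" (3x3) and "t" (3): a world point X has camera coordinates R X + t. Camera axes: x right, y down, z forward; pixel columns grow to the right and rows downward; lengths in mm; the calibration is good to about 2 mm. The wrist camera is an equidistant fisheye: a pixel r from the principal point sees the ray r / f radians off the axis. A picture is of the moment at which its call begins: read the wrist's pose just before it. camera_params takes no time and is no camera call; for the wrist camera it gives the pose at the moment of the call.
- job.finish_job(): hands the job in; it is judged then, once.
The state is a dict: "clock": time; "qpos": joint angles; "qvel": joint speeds; "effort": joint torques, N m; "tcp_pos": TCP position; "eef_rot": TCP orientation; "wrist_force": force on the tool from outside, world axes, zero at the start; "moment": the same for the moment, N m; "width": finger opening in mm; "gripper_force": force on a finger pad.
Only numpy, scipy, OpenCV 4.12 (cv2) and the standard library are available. Lean on these libraries where they do the work, as an engineer would, in place of code of your own. Each camera call takes 0.05 s, during which the arm holds its last target. There are 200 camera calls.

## Working session

There is one attempt and no reset: what is moved stays moved. The work goes in short steps, Python scripts to look and compute and a tool call to move; the robot and the scene stay as the last step left them, time stands still between calls to the robot, and variables do not carry over. Pictures are saved under pics/ and viewed, at most 14 in all, crops included, and the job is handed in when it is done.

```bash
mkdir -p pics; python3 - <<'E'
from station import sensors, imaging
import cv2
s=sensors.observe(); print(s['clock'],s['tcp_pos'],s['eef_rot'],s['width'])
for n in ("scene","top"):
    im=imaging.grab_frame(n); cv2.imwrite(f"pics/{n}0.png",im[:,:,::-1]); p=imaging.camera_params(n); print(n,p)
E
```

```text
0.0 [ 191.52258358 -646.56967015  229.93044506] [-3.10679810e+00 -4.50112252e-01 -3.32871172e-06] 85.50376068425238
scene {'intrinsics': array([[497.33474483,   0.        , 313.59000999],
       [  0.        , 497.33474483, 239.10600711],
       [  0.        ,   0.        ,   1.        ]]), 'R': array([[-0.28331978,  0.95891952,  0.01425653],
       [ 0.52852569,  0.16852667, -0.83202125],
       [-0.80024403, -0.22819314, -0.55456054]]), 't': array([ 132.91309686, -241.77173973, 1387.07638085])}
top {'intrinsics': array([[559.49060481,   0.        , 322.25632693],
       [  0.        , 559.49060481, 238.0401226 ],
       [  0.        ,   0.        ,   1.        ]]), 'R': array([[-0.02278983, -0.99956935, -0.01848639],
       [-0.99136816,  0.02498316, -0.12870513],
       [ 0.12911155,  0.01539365, -0.99151059]]), 't': array([  40.78956156,  527.65292787, 1145.58462219])}
```

View pics/top0.png

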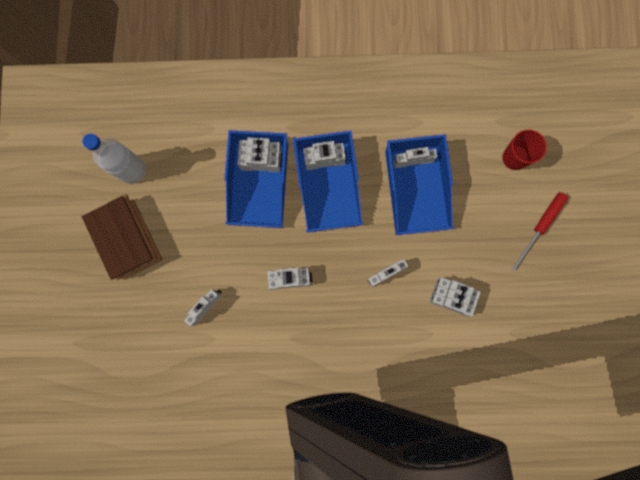

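View pics/scene0.png

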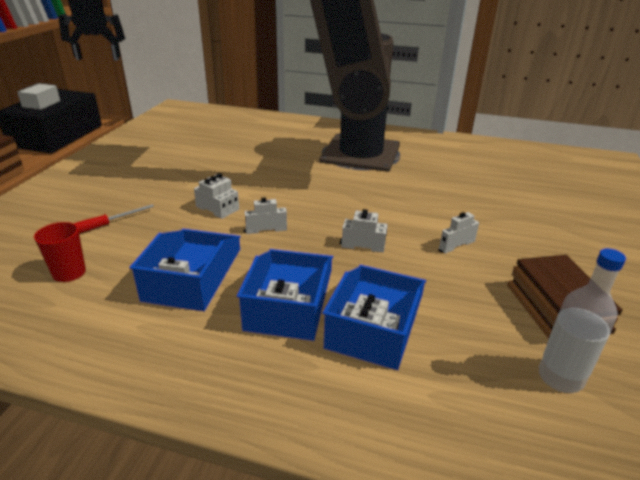

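```bash
cat > h.py <<'E'
import numpy as np, cv2
from station import imaging, sensors
def ray(n,px,z,p=None):
    p=p or imaging.camera_params(n); K,R,t=p['intrinsics'],p['R'],p['t']
    px=np.atleast_2d(np.asarray(px,float)); d=np.c_[px,np.ones(len(px))]@np.linalg.inv(K).T@R
    c=-R.T@t; return c+d*((z-c[2])/d[:,2])[:,None]
E
python3 - <<'E'
from h import *
im=cv2.imread('pics/top0.png')
cv2.imwrite('pics/crop0.png',cv2.resize(im[120:340,170:490],None,fx=2.5,fy=2.5,interpolation=cv2.INTER_CUBIC))
hsv=cv2.cvtColor(im,cv2.COLOR_BGR2HSV)
white=((hsv[...,1]<50)&(hsv[...,2]>110)).astype(np.uint8)
white=cv2.morphologyEx(white,cv2.MORPH_CLOSE,np.ones((7,7)))
blue=((hsv[...,0]>100)&(hsv[...,0]<130)&(hsv[...,1]>130)).astype(np.uint8)
for nm,m,z in(('w',white,50),('b',blue,75)):
  for c in cv2.findContours(m,cv2.RETR_EXTERNAL,cv2.CHAIN_APPROX_NONE)[0]:
    a=cv2.contourArea(c)
    if a<150 or not(170<c[:,0,0].mean()<490 and 120<c[:,0,1].mean()<340): continue
    r=cv2.minAreaRect(c); P=cv2.boxPoints(r)
    W=ray('top',P,z)[:,:2]; e=[W[1]-W[0],W[2]-W[1]]; e.sort(key=np.linalg.norm)
    print(nm,a,np.round(r[0],1),'world',np.round(W.mean(0),1),'size',[round(np.linalg.norm(v),1) for v in e],'longdir deg',round(np.degrees(np.arctan2(e[1][1],e[1][0])),1))
    if nm=='w':
      x,y,w,h=cv2.boundingRect(c); g=im[y:y+h,x:x+w].max(2); b=(g<60)
      ins=np.zeros_like(white); cv2.drawContours(ins,[c],-1,1,-1); b&=cv2.erode(ins,np.ones((3,3)))[y:y+h,x:x+w]>0
      yy,xx=np.nonzero(b); print('   toggle',len(xx),np.round(ray('top',[xx.mean()+x,yy.mean()+y],74)[0],1) if len(xx) else '')
E
```

```text
w 331.5 [199.7 306.6] world [390.7 283. ] size [np.float64(22.7), np.float64(86.1)] longdir deg -41.3
   toggle 18 [391.  279.6  74. ]
w 1197.0 [455.1 295.8] world [ 400.7 -241. ] size [np.float64(59.8), np.float64(92.1)] longdir deg -112.2
   toggle 76 [ 398.4 -247.2   74. ]
w 705.0 [288.  277.5] world [446.  100.5] size [np.float64(38.8), np.float64(85.9)] longdir deg -85.7
   toggle 58 [445.9  97.6  74. ]
w 346.5 [387.4 272.4] world [ 451.8 -104.7] size [np.float64(19.7), np.float64(88.4)] longdir deg -62.1
   toggle 14 [ 453.8 -108.7   74. ]
w 316.0 [416.5 154.5] world [ 699.6 -175.5] size [np.float64(32.6), np.float64(82.4)] longdir deg -91.6
   toggle 14 [ 697.9 -177.4   74. ]
w 619.0 [324.  151.9] world [710.9  20. ] size [np.float64(43.9), np.float64(83.7)] longdir deg -83.2
   toggle 56 [707.8  17.3  74. ]
w 1089.5 [260.6 148.4] world [722.4 154.9] size [np.float64(78.2), np.float64(91.5)] longdir deg -95.5
   toggle 74 [712.8 157.3  74. ]
b 5468.0 [421.  184.3] world [ 630.5 -177.8] size [np.float64(129.1), np.float64(197.6)] longdir deg -176.0
b 5220.0 [328.3 181.2] world [642.3  12.5] size [np.float64(123.4), np.float64(198.4)] longdir deg -174.3
b 5270.5 [254.8 178.7] world [651.7 164.3] size [np.float64(126.2), np.float64(198.3)] longdir deg -3.8
```

View pics/crop0.png

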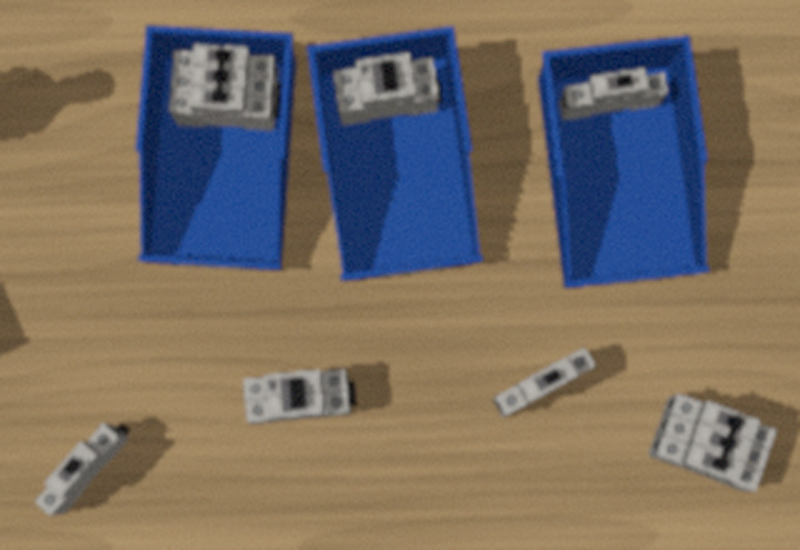

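```bash
cat >> h.py <<'E'
from scipy.spatial.transform import Rotation as Ro
T=dict(sa=(391,281,-41.3),tr=(399,-244.5,-112.2),do=(446,98.5,-85.7),sb=(453,-107,-62.1))
def go(x,y,z,deg):
    "deg: world heading of line the fingers close along. rows: first turn rz, then shift in turned axes"
    s=sensors.observe(); R=Ro.from_rotvec(s['eef_rot']).as_matrix()
    h=np.degrees(np.arctan2(R[1,1],R[0,1])); d=(deg-h+90)%180-90; rz=-np.radians(d)
    R2=R@Ro.from_rotvec([0,0,rz]).as_matrix()
    D=np.array([x,y,z])-s['tcp_pos']
    print('rz %.3f (alt %.3f) q6 %.2f'%(rz,rz-np.sign(rz)*np.pi,s['qpos'][5]),'shift after turn',np.round(R2.T@D,1),'before turn',np.round(R.T@D,1),'tilt',np.round(R[:,2],3),'tcp',np.round(s['tcp_pos'],1),'t',s['clock'],'w',round(s['width'],1),'F',np.round(s['wrist_force'],1),'g',s['gripper_force'])
E
python3 - <<'E'
from h import *
B=dict(tr=[(150,28),(292,36),(141,262),(281,270)],do=[(311,46),(454,30),(344,279),(481,262)],si=[(543,50),(690,38),(566,286),(707,270)])
for k,v in B.items():
    P=np.array(v)/2.5+[170,120]; b=ray('top',P[:2],75)[:,:2]; f=ray('top',P[2:],30)[:,:2]
    ax=b.mean(0)-f.mean(0); by=b[0]-b[1]
    print(k,np.round(b,1).tolist(),np.round(f,1).tolist(),'c',np.round((b.mean(0)+f.mean(0))/2,1),'len',np.linalg.norm(ax),'wid',np.linalg.norm(by),np.linalg.norm(f[0]-f[1]),'xdir',np.degrees(np.arctan2(ax[1],ax[0])),'ydir',np.degrees(np.arctan2(by[1],by[0])),np.degrees(np.arctan2(*(f[0]-f[1])[::-1])))
go(453,-107,110,-62.1)
E
```

```text
tr [[753.7, 215.5], [743.3, 96.6]] [[562.6, 231.7], [552.7, 112.4]] c [653.1 164.1] len 191.48385665634498 wid 119.43243951653832 119.77410927428951 xdir -4.794614875880467 ydir 85.02797455842327 85.23873161722503
do [[734.2, 80.8], [744.6, -38.8]] [[543.6, 59.0], [555.2, -57.6]] c [644.4  10.9] len 191.07664863646528 wid 120.04509710318086 117.12586667695503 xdir 6.1086340851471945 ydir 94.95003867115449 95.68742343899042
si [[725.3, -112.2], [732.1, -234.4]] [[532.9, -128.7], [543.5, -248.1]] c [ 633.4 -180.8] len 191.08666240264276 wid 122.41505280617746 119.87610063379819 xdir 4.530070280416379 ydir 93.18408126007807 95.08675322326785
rz -0.199 (alt 2.942) q6 -0.15 shift after turn [ 483.5 -354.3  121.1] before turn [ 403.8 -443.   121.1] tilt [-0.     0.002 -1.   ] tcp [ 191.5 -646.6  230.1] t 0.1 w 85.4 F [ 0.6 -0.3  0.5] g 0.0
```

Emit:
step_hand([
  [[33, -36, 0], [0, 0, 0]],
  [[33, -36, 0], [0, 0, 0]],
  [[33, -36, 0], [0, 0, 0]],
  [[33, -36, 0], [0, 0, 0]],
  [[33, -36, 0], [0, 0, 0]],
  [[33, -36, 0], [0, 0, 0]],
  [[33, -36, 0], [0, 0, 0]],
  [[33, -36, 0], [0, 0, 0]],
], finger_gap=70, squeeze=40)

```text
clock: 0.9
tcp_pos: [363.3, -294.1, 230.9]
eef_rot: [-3.109, -0.45, 0.0]
wrist_force: [1.3, 0.2, 1.2]
width: 70.3
gripper_force: 0.0
```

```bash
python3 -c "
from h import *
go(453,-107,110,-62.1)"
```

```text
rz -0.200 (alt 2.942) q6 0.39 shift after turn [ 166.8 -123.3  121. ] before turn [ 139.  -153.9  121. ] tilt [-0.  0. -1.] tcp [ 363.3 -294.1  230.9] t 0.9 w 70.3 F [1.3 0.2 1.2] g 0.0
```

Emit:
step_hand([
  [[0, 0, 0], [0, 0, -0.1]],
  [[0, 0, 0], [0, 0, -0.1]],
  [[35, -26, 10], [0, 0, 0]],
  [[35, -26, 20], [0, 0, 0]],
  [[35, -26, 25], [0, 0, 0]],
  [[35, -26, 30], [0, 0, 0]],
  [[27, -19, 30], [0, 0, 0]],
  [[0, 0, 0], [0, 0, 0]],
], finger_gap=70, squeeze=40)

```text
clock: 1.7
tcp_pos: [449.1, -106.9, 113.1]
eef_rot: [-3.04, -0.764, 0.012]
wrist_force: [-1.2, 0.2, -0.2]
width: 70.0
gripper_force: 0.0
```

```bash
python3 -c "
from h import *
go(453,-107,100,-62.1)
cv2.imwrite('pics/w1.png',imaging.grab_frame('wrist')[:,:,::-1])"
```

```text
rz 0.006 (alt -3.136) q6 0.62 shift after turn [ 3.5  2.  13.1] before turn [ 3.5  2.  13.1] tilt [-0.009  0.005 -1.   ] tcp [ 449.1 -106.9  113.1] t 1.7 w 70.0 F [-1.2  0.2 -0.2] g 0.0
```

View pics/w1.png

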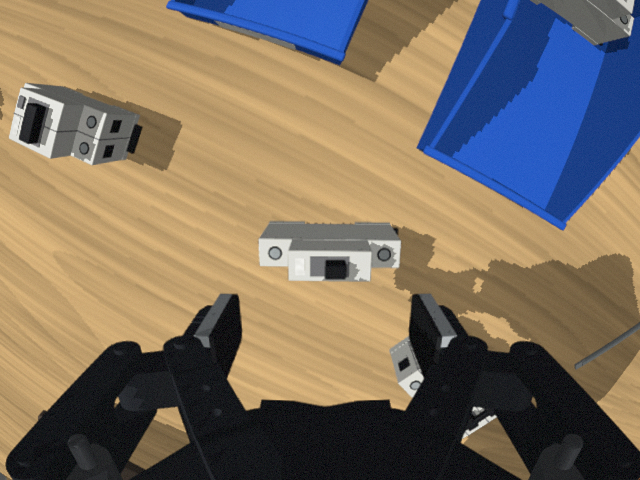

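```bash
cat >> h.py <<'E'
def wray(px,z,p=None):
    p=p or imaging.camera_params('wrist'); K,R,t=p['intrinsics'],p['R'],p['t']
    q=(np.atleast_2d(np.asarray(px,float))-K[:2,2]); r=np.linalg.norm(q,axis=1,keepdims=True); th=r/K[0,0]
    d=np.c_[q/r*np.sin(th),np.cos(th)]@R; c=-R.T@t
    return c+d*((z-c[2])/d[:,2])[:,None]
E
python3 -c "
from h import *
print(wray([(288,251),(372,251),(372,280),(288,280),(330,265.5)],68))
print(wray([(278,222),(400,240)],46), imaging.camera_params('wrist'))
print(wray([(336,269)],78))
"
```

```text
[[ 449.52999059  -85.27601478   68.        ]
 [ 470.7839796  -124.8754839    68.        ]
 [ 456.34252781 -133.37231566   68.        ]
 [ 434.52703451  -92.69602262   68.        ]
 [ 452.94215399 -108.95012553   68.        ]]
[[ 455.33596444  -73.2778412    46.        ]
 [ 479.87232634 -142.1438063    46.        ]] {'intrinsics': array([[371.64829954,   0.        , 324.98325064],
       [  0.        , 371.64829954, 241.16024729],
       [  0.        ,   0.        ,   1.        ]]), 'R': array([[ 0.47168734, -0.88175092, -0.00513484],
       [-0.84635977, -0.4543733 ,  0.27788495],
       [-0.24735845, -0.12672889, -0.96060064]]), 't': array([-306.65830633,  328.08281731,  363.75368423])}
[[ 455.86150645 -110.78209736   78.        ]]
```

Emit:
step_hand([
  [[2.5, 3.5, 22], [0, 0, 0]],
  [[0, 0, 20], [0, 0, 0]],
  [[0, 0, 13], [0, 0, 0]],
  [[0, 0, 9], [0, 0, 0]],
  [[0, 0, 0], [0, 0, 0]],
])

```text
clock: 2.25
tcp_pos: [455.0, -113.8, 53.5]
eef_rot: [-3.048, -0.757, 0.002]
wrist_force: [0.2, -1.0, -0.1]
width: 70.1
gripper_force: 0.0
```

```bash
python3 -c "
from h import *
go(453,-109,47,-62)"
```

```text
rz -0.002 (alt 3.140) q6 0.62 shift after turn [ 0.5 -5.2  6.5] before turn [ 0.5 -5.2  6.5] tilt [-0.001  0.001 -1.   ] tcp [ 455.  -113.8   53.5] t 2.25 w 70.1 F [ 0.2 -1.  -0.1] g 0.0
```

Emit:
step_hand([
  [[0.5, -5, 3], [0, 0, 0]],
  [[0, 0, 3], [0, 0, 0]],
  [[0, 0, 0], [0, 0, 0]],
])

```text
clock: 2.55
tcp_pos: [453.8, -108.7, 48.3]
eef_rot: [3.048, 0.759, 0.001]
wrist_force: [-0.5, -0.7, -0.3]
width: 70.2
gripper_force: 0.0
```

Emit:
step_hand([
  [[0, 0, 0], [0, 0, 0]],
  [[0, 0, 0], [0, 0, 0]],
  [[0, 0, 0], [0, 0, 0]],
  [[0, 0, 0], [0, 0, 0]],
  [[0, 0, 0], [0, 0, 0]],
  [[0, 0, 0], [0, 0, 0]],
], finger_gap=35, squeeze=40)

```text
clock: 3.15
tcp_pos: [454.3, -109.1, 48.7]
eef_rot: [3.048, 0.758, 0.002]
wrist_force: [-0.1, -1.2, 5.3]
width: 44.4
gripper_force: 42.4
```

```bash
python3 -c "
from h import *
go(453,-109,47,-62)"
```

```text
rz -0.001 (alt 3.141) q6 0.63 shift after turn [-1.1 -0.7  1.7] before turn [-1.1 -0.7  1.7] tilt [ 0.001 -0.    -1.   ] tcp [ 454.3 -109.1   48.7] t 3.15 w 44.4 F [-0.1 -1.2  5.3] g 42.40843892097473
```

Emit:
step_hand([
  [[0, 0, -20], [0, 0, 0]],
  [[0, 0, -40], [0, 0, 0]],
  [[0, 0, -50], [0, 0, 0]],
  [[0, 0, -20], [0, 0, 0]],
  [[0, 0, 0], [0, 0, 0]],
])

```text
clock: 3.65
tcp_pos: [455.4, -109.7, 181.2]
eef_rot: [3.044, 0.758, 0.008]
wrist_force: [0.1, 0.3, -2.0]
width: 44.2
gripper_force: 41.8
```

```bash
python3 -c "
from h import *
go(658.3,-179,170,94.2)"
```

```text
rz 0.415 (alt -2.727) q6 0.63 shift after turn [197.2  83.9  12.7] before turn [146.7 156.2  12.7] tilt [ 0.006 -0.003 -1.   ] tcp [ 455.4 -109.7  181.2] t 3.65 w 44.2 F [ 0.1  0.3 -2. ] g 41.81022584438324
```

Emit:
step_hand([
  [[0, 0, 0], [0, 0, 0.14]],
  [[0, 0, 0], [0, 0, 0.14]],
  [[0, 0, 0], [0, 0, 0.135]],
  [[40, 17, 2], [0, 0, 0]],
  [[40, 17, 2], [0, 0, 0]],
  [[40, 17, 2], [0, 0, 0]],
  [[40, 17, 2], [0, 0, 0]],
  [[37, 16, 2], [0, 0, 0]],
])

```text
clock: 4.45
tcp_pos: [656.2, -178.2, 163.3]
eef_rot: [-3.137, -0.114, 0.009]
wrist_force: [0.2, -0.3, -0.5]
width: 44.1
gripper_force: 41.7
```

Emit:
step_hand([
  [[0, 0, 0], [0, 0, 0]],
  [[0, 0, 0], [0, 0, 0]],
])

```text
clock: 4.65
tcp_pos: [654.6, -177.7, 163.3]
eef_rot: [-3.136, -0.114, 0.011]
wrist_force: [-0.8, 0.2, -0.8]
width: 43.8
gripper_force: 41.7
```

```bash
python3 -c "
from h import *
go(658.3,-179,80,94.2)"
```

```text
rz -0.001 (alt 3.141) q6 1.08 shift after turn [ 4.2  1.9 83.2] before turn [ 4.2  1.9 83.2] tilt [-0.007  0.003 -1.   ] tcp [ 654.6 -177.7  163.3] t 4.65 w 43.8 F [-0.8  0.2 -0.8] g 41.706823110580444
```

Emit:
step_hand([
  [[4, 1.5, 30], [0, 0, 0]],
  [[0, 0, 30], [0, 0, 0]],
  [[0, 0, 20], [0, 0, 0]],
  [[0, 0, 10], [0, 0, 0]],
  [[0, 0, 0], [0, 0, 0]],
])

```text
clock: 5.15
tcp_pos: [657.9, -178.4, 75.7]
eef_rot: [-3.137, -0.114, 0.007]
wrist_force: [0.4, -0.2, -0.5]
width: 44.1
gripper_force: 41.7
```

```bash
python3 -c "
from h import *
go(658.3,-179,52,94.2)
cv2.imwrite('pics/w2.png',imaging.grab_frame('wrist')[:,:,::-1])"
```

```text
rz -0.000 (alt 3.141) q6 1.08 shift after turn [ 0.4  0.7 23.7] before turn [ 0.4  0.7 23.7] tilt [-0.005  0.002 -1.   ] tcp [ 657.9 -178.4   75.7] t 5.15 w 44.1 F [ 0.4 -0.2 -0.5] g 41.726773381233215
```

View pics/w2.png

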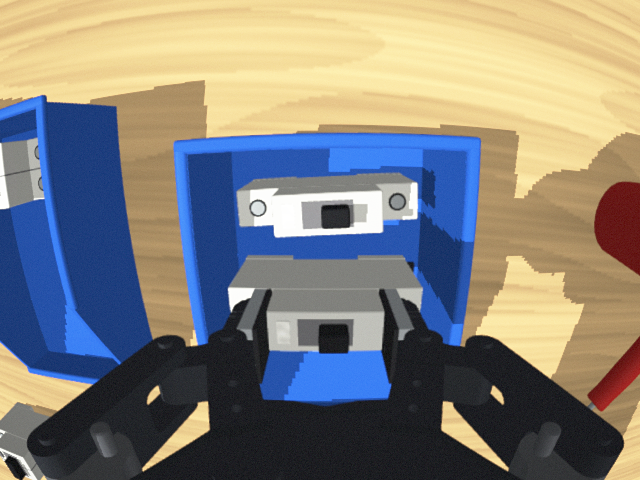

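The breaker is held square (nose about cols 265–390, row 330). It is parallel to the stock one at rows 180–235, with a clear gap, and inside the walls.

Emit:
step_hand([
  [[0, 0, 12], [0, 0, 0]],
  [[0, 0, 7], [0, 0, 0]],
  [[0, 0, 2], [0, 0, 0]],
  [[0, 0, 0], [0, 0, 0]],
])

```text
clock: 5.6
tcp_pos: [660.1, -179.4, 56.6]
eef_rot: [-3.139, -0.114, 0.001]
wrist_force: [-0.2, 0.3, -1.0]
width: 43.9
gripper_force: 41.7
```

Emit:
step_hand([
  [[0, 0, 2], [0, 0, 0]],
  [[0, 0, 0], [0, 0, 0]],
])

```text
clock: 5.8
tcp_pos: [660.5, -179.5, 55.2]
eef_rot: [3.139, 0.114, 0.0]
wrist_force: [-0.6, 0.9, -2.2]
width: 43.7
gripper_force: 41.7
```

Emit:
step_hand([
  [[0, 0, 1.5], [0, 0, 0]],
  [[0, 0, 1], [0, 0, 0]],
  [[0, 0, 0], [0, 0, 0]],
])

```text
clock: 6.1
tcp_pos: [660.3, -179.5, 52.4]
eef_rot: [-3.139, -0.114, 0.0]
wrist_force: [0.5, -0.0, -1.3]
width: 43.5
gripper_force: 41.7
```

Emit:
step_hand([
  [[0, 0, 1], [0, 0, 0]],
  [[0, 0, 0], [0, 0, 0]],
])

```text
clock: 6.3
tcp_pos: [660.6, -179.6, 51.8]
eef_rot: [3.139, 0.114, 0.001]
wrist_force: [0.2, -0.3, -0.4]
width: 43.8
gripper_force: 41.9
```

Emit:
step_hand([
  [[0, 0, 1], [0, 0, 0]],
  [[0, 0, 0], [0, 0, 0]],
])

```text
clock: 6.5
tcp_pos: [660.7, -179.6, 51.8]
eef_rot: [3.139, 0.114, 0.001]
wrist_force: [-2.4, 0.8, 5.4]
width: 43.9
gripper_force: 42.4
```

Emit:
step_hand([
  [[0, 0, 0], [0, 0, 0]],
  [[0, 0, 0], [0, 0, 0]],
  [[0, 0, 0], [0, 0, 0]],
  [[0, 0, 0], [0, 0, 0]],
], finger_gap=58)

```text
clock: 6.9
tcp_pos: [660.3, -179.5, 50.2]
eef_rot: [-3.139, -0.114, 0.0]
wrist_force: [-0.3, 0.5, 0.1]
width: 58.2
gripper_force: 0.0
```

Emit:
step_hand([
  [[0, 0, -10], [0, 0, 0]],
  [[0, 0, -30], [0, 0, 0]],
  [[0, 0, -40], [0, 0, 0]],
  [[0, 0, -30], [0, 0, 0]],
  [[0, 0, 0], [0, 0, 0]],
])

```text
clock: 7.4
tcp_pos: [663.9, -181.0, 168.6]
eef_rot: [3.134, 0.114, 0.018]
wrist_force: [0.8, 0.3, 1.1]
width: 58.1
gripper_force: 0.0
```

```bash
python3 -c "
from h import *
go(391,281,140,-41.3)"
```

```text
rz -0.777 (alt 2.364) q6 1.08 shift after turn [ 166.9 -510.2   23. ] before turn [-238.8 -480.8   23. ] tilt [ 0.012 -0.005 -1.   ] tcp [ 663.9 -181.   168.6] t 7.4 w 58.1 F [0.8 0.3 1.1] g 0.0
```

```bash
python3 -c "
from h import *
go(399,-244.5,130,-112.2)"
```

```text
rz 0.460 (alt -2.681) q6 1.08 shift after turn [-221.7  158.9   35.8] before turn [-269.2   43.9   35.8] tilt [ 0.012 -0.005 -1.   ] tcp [ 663.9 -181.   168.6] t 7.4 w 58.1 F [0.8 0.3 1.1] g 0.0
```

Emit:
step_hand([
  [[0, 0, 0], [0, 0, 0.15]],
  [[0, 0, 0], [0, 0, 0.15]],
  [[0, 0, 0], [0, 0, 0.15]],
  [[0, 0, 0], [0, 0, 0]],
], finger_gap=70)

```text
clock: 7.8
tcp_pos: [660.0, -179.3, 159.9]
eef_rot: [-3.086, 0.589, 0.002]
wrist_force: [-0.1, -0.8, -0.6]
width: 70.2
gripper_force: 0.0
```

```bash
python3 -c "
from h import *
go(399,-244.5,130,-112.2)"
```

```text
rz 0.010 (alt -3.131) q6 1.53 shift after turn [-217.   159.    30.1] before turn [-218.6  156.7   30.1] tilt [-0.001  0.    -1.   ] tcp [ 660.  -179.3  159.9] t 7.8 w 70.2 F [-0.1 -0.8 -0.6] g 0.0
```

Emit:
step_hand([
  [[-36, 26, 0], [0, 0, 0.01]],
  [[-36, 26, 0], [0, 0, 0]],
  [[-36, 26, 0], [0, 0, 0]],
  [[-36, 26, 10], [0, 0, 0]],
  [[-36, 26, 10], [0, 0, 0]],
  [[-36, 26, 10], [0, 0, 0]],
  [[0, 0, 0], [0, 0, 0]],
  [[0, 0, 0], [0, 0, 0]],
], finger_gap=70)

```text
clock: 8.6
tcp_pos: [400.9, -242.9, 130.4]
eef_rot: [-3.083, 0.604, -0.0]
wrist_force: [-0.2, -0.3, 0.1]
width: 70.0
gripper_force: 0.0
```

```bash
python3 -c "
from h import *
go(399,-244.5,130,-112.2)
p=imaging.camera_params('wrist'); np.savez('p3.npz',**p)
cv2.imwrite('pics/w3.png',imaging.grab_frame('wrist')[:,:,::-1])"
```

```text
rz 0.001 (alt -3.141) q6 1.20 shift after turn [-1.2  2.2  0.4] before turn [-1.2  2.2  0.4] tilt [ 0.  0. -1.] tcp [ 400.9 -242.9  130.4] t 8.6 w 70.0 F [-0.2 -0.3  0.1] g 0.0
```

View pics/w3.png

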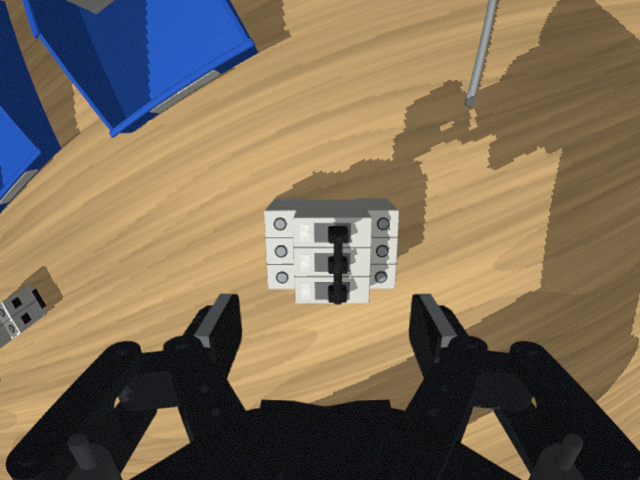

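Triple: nose front at cols 295–370, rows 219–303, square to the fingers.

```bash
python3 -c "
from h import *
p=dict(np.load('p3.npz'))
w=wray([(294,219),(370,219),(369,303),(296,303)],68,p);c=w.mean(0);print(w,c)
v=w[0]-w[1];print(np.degrees(np.arctan2(v[1],v[0])));v=w[0]-w[3];print(np.degrees(np.arctan2(v[1],v[0])))
go(c[0],c[1],50,-112.2)"
```

```text
[[ 430.09258422 -234.56470022   68.        ]
 [ 413.94553303 -274.27788969   68.        ]
 [ 365.17083868 -255.85054605   68.        ]
 [ 381.999345   -214.81792177   68.        ]] [ 397.80207523 -244.87776443   68.        ]
67.87375161728275
-22.32274167114038
rz 0.001 (alt -3.140) q6 1.20 shift after turn [-3.5  3.1 81.1] before turn [-3.5  3.1 81.1] tilt [ 0.001 -0.001 -1.   ] tcp [ 402.1 -243.3  131.1] t 8.65 w 69.8 F [ 0.6 -0.1  0.4] g 0.0
```

Emit:
step_hand([
  [[-3.5, 3, 20], [0, 0, 0]],
  [[0, 0, 25], [0, 0, 0]],
  [[0, 0, 20], [0, 0, 0]],
  [[0, 0, 10], [0, 0, 0]],
  [[0, 0, 4], [0, 0, 0]],
  [[0, 0, 0], [0, 0, 0]],
  [[0, 0, 0], [0, 0, 0]],
])

```text
clock: 9.35
tcp_pos: [398.2, -244.9, 52.7]
eef_rot: [3.082, -0.603, 0.003]
wrist_force: [-0.0, -0.4, 0.5]
width: 69.6
gripper_force: 0.0
```

```bash
python3 -c "
from h import *
go(397.8,-245,50,-112.2)"
```

```text
rz 0.001 (alt -3.141) q6 1.19 shift after turn [-0.3  0.3  2.7] before turn [-0.3  0.3  2.7] tilt [ 0.002 -0.001 -1.   ] tcp [ 398.2 -244.9   52.7] t 9.35 w 69.6 F [-0.  -0.4  0.5] g 0.0
```

Emit:
step_hand([
  [[0, 0, 2.5], [0, 0, 0]],
  [[0, 0, 0], [0, 0, 0]],
  [[0, 0, 0], [0, 0, 0]],
  [[0, 0, 0], [0, 0, 0]],
  [[0, 0, 0], [0, 0, 0]],
  [[0, 0, 0], [0, 0, 0]],
  [[0, 0, 0], [0, 0, 0]],
], finger_gap=35, squeeze=60)

```text
clock: 10.05
tcp_pos: [397.9, -245.0, 50.1]
eef_rot: [3.082, -0.604, 0.003]
wrist_force: [-1.3, -1.0, 5.7]
width: 43.7
gripper_force: 62.7
```

Emit:
step_hand([
  [[0, 0, -20], [0, 0, 0]],
  [[0, 0, -40], [0, 0, 0]],
  [[0, 0, -50], [0, 0, 0]],
  [[0, 0, -20], [0, 0, 0]],
  [[0, 0, 0], [0, 0, 0]],
])

```text
clock: 10.55
tcp_pos: [398.3, -245.2, 181.6]
eef_rot: [3.08, -0.604, 0.008]
wrist_force: [0.5, -0.2, -4.1]
width: 43.4
gripper_force: 63.0
```

```bash
python3 -c "
from h import *
c=np.array([653.1,164.1]);a=np.radians(-4.9);x=c-15*np.array([np.cos(a),np.sin(a)]);print(x)
go(x[0],x[1],165,85.1)"
```

```text
[638.15482056 165.38125385]
rz -0.302 (alt 2.840) q6 1.19 shift after turn [ 203.9 -429.6   16.1] before turn [  67.  -470.8   16.1] tilt [ 0.004 -0.004 -1.   ] tcp [ 398.3 -245.2  181.6] t 10.55 w 43.4 F [ 0.5 -0.2 -4.1] g 63.03208351135254
```

Emit:
step_hand([
  [[0, 0, 0], [0, 0, -0.15]],
  [[0, 0, 0], [0, 0, -0.15]],
  [[20, -43, 0], [0, 0, 0]],
  [[20, -43, 0], [0, 0, 0]],
  [[20, -43, 0], [0, 0, 0]],
  [[20, -43, 0], [0, 0, 0]],
  [[20, -43, 0], [0, 0, 0]],
  [[20, -43, 0], [0, 0, 0]],
])

```text
clock: 11.35
tcp_pos: [537.4, 4.6, 174.7]
eef_rot: [-3.138, 0.137, 0.011]
wrist_force: [0.3, -1.5, -3.9]
width: 43.6
gripper_force: 63.2
```

Emit:
step_hand([
  [[20, -43, 0], [0, 0, 0]],
  [[20, -43, 0], [0, 0, 0]],
  [[20, -43, 0], [0, 0, 0]],
  [[20, -43, 0], [0, 0, 0]],
  [[0, 0, 0], [0, 0, 0]],
  [[0, 0, 0], [0, 0, 0]],
])

```text
clock: 11.95
tcp_pos: [631.6, 167.5, 173.9]
eef_rot: [3.137, -0.133, -0.013]
wrist_force: [-0.1, -0.2, -4.7]
width: 43.7
gripper_force: 63.7
```

```bash
python3 -c "
from h import *
go(638.2,165.4,75,85.1)"
```

```text
rz 0.000 (alt -3.141) q6 1.76 shift after turn [ 7.6  1.3 98.8] before turn [ 7.6  1.3 98.8] tilt [-0.008 -0.001 -1.   ] tcp [631.6 167.5 173.9] t 11.95 w 43.7 F [-0.1 -0.2 -4.7] g 63.68098497390747
```

Emit:
step_hand([
  [[6, 1.5, 30], [0, 0, 0]],
  [[0, 0, 30], [0, 0, 0]],
  [[0, 0, 20], [0, 0, 0]],
  [[0, 0, 10], [0, 0, 0]],
  [[0, 0, 8], [0, 0, 0]],
  [[0, 0, 0], [0, 0, 0]],
  [[0, 0, 0], [0, 0, 0]],
])

```text
clock: 12.65
tcp_pos: [640.4, 164.4, 82.1]
eef_rot: [-3.138, 0.138, -0.003]
wrist_force: [0.1, 0.3, -3.9]
width: 43.6
gripper_force: 63.7
```

```bash
python3 -c "
from h import *
go(638.2,165.4,53,85.1)
cv2.imwrite('pics/w4.png',imaging.grab_frame('wrist')[:,:,::-1])"
```

```text
rz -0.002 (alt 3.139) q6 1.76 shift after turn [-2.3 -0.8 29.1] before turn [-2.3 -0.8 29.1] tilt [ 0.002  0.    -1.   ] tcp [640.4 164.4  82.1] t 12.65 w 43.6 F [ 0.1  0.3 -3.9] g 63.650758266448975
```

View pics/w4.png

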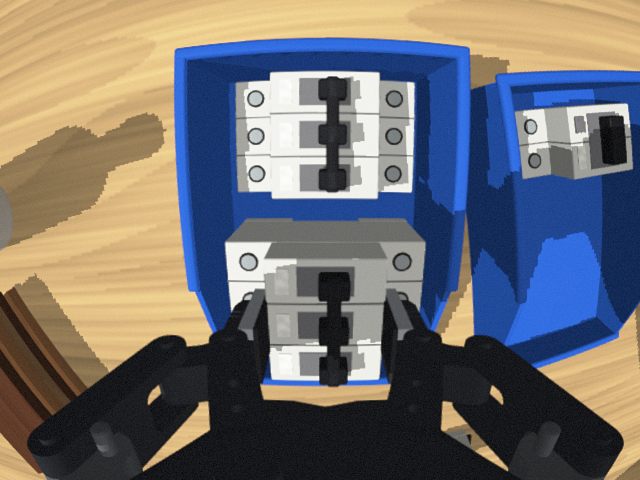

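The held triple is in line with its stock piece (rows 70–197), with a gap between them, and it is centred between the walls.

Emit:
step_hand([
  [[-1.5, 0, 15], [0, 0, 0]],
  [[0, 0, 9], [0, 0, 0]],
  [[0, 0, 3], [0, 0, 0]],
  [[0, 0, 0], [0, 0, 0]],
  [[0, 0, 0], [0, 0, 0]],
])

```text
clock: 13.2
tcp_pos: [638.3, 164.8, 53.7]
eef_rot: [-3.139, 0.137, -0.0]
wrist_force: [0.8, 0.0, -3.4]
width: 43.7
gripper_force: 63.8
```

Emit:
step_hand([
  [[0, 0, 1], [0, 0, 0]],
  [[0, 0, 0], [0, 0, 0]],
])

```text
clock: 13.4
tcp_pos: [638.4, 164.8, 53.3]
eef_rot: [-3.139, 0.137, -0.001]
wrist_force: [-1.1, -0.2, -2.6]
width: 43.7
gripper_force: 63.8
```

Emit:
step_hand([
  [[0, 0, 1], [0, 0, 0]],
  [[0, 0, 0], [0, 0, 0]],
])

```text
clock: 13.6
tcp_pos: [638.5, 164.9, 53.2]
eef_rot: [3.139, -0.137, 0.0]
wrist_force: [-2.8, 0.1, 3.1]
width: 43.8
gripper_force: 64.5
```

Contact with the floor. I'll release, retreat, and head for the double.

Emit:
step_hand([
  [[0, 0, 0], [0, 0, 0]],
  [[0, 0, 0], [0, 0, 0]],
  [[0, 0, 0], [0, 0, 0]],
  [[0, 0, 0], [0, 0, 0]],
], finger_gap=58)

```text
clock: 14.0
tcp_pos: [638.6, 164.7, 52.3]
eef_rot: [-3.138, 0.137, -0.001]
wrist_force: [-0.2, 1.6, -0.2]
width: 58.0
gripper_force: 0.0
```

Emit:
step_hand([
  [[0, 0, -10], [0, 0, 0]],
  [[0, 0, -30], [0, 0, 0]],
  [[0, 0, -40], [0, 0, 0]],
  [[0, 0, -30], [0, 0, 0]],
  [[0, 0, 0], [0, 0, 0]],
])

```text
clock: 14.5
tcp_pos: [642.1, 165.3, 170.0]
eef_rot: [-3.137, 0.137, -0.02]
wrist_force: [0.7, 1.1, 0.3]
width: 58.1
gripper_force: 0.0
```

```bash
python3 -c "
from h import *
go(446,98.5,130,-85.7);go(391,281,130,-41.3)"
```

```text
rz -0.162 (alt 2.979) q6 1.76 shift after turn [-201.    51.9   37.4] before turn [-190.    83.6   37.4] tilt [ 0.013  0.001 -1.   ] tcp [642.1 165.3 170. ] t 14.5 w 58.1 F [0.7 1.1 0.3] g 0.0
rz -0.937 (alt 2.205) q6 1.76 shift after turn [ -79.1 -265.3   37. ] before turn [-260.7  -93.4   37. ] tilt [ 0.013  0.001 -1.   ] tcp [642.1 165.3 170. ] t 14.5 w 58.1 F [0.7 1.1 0.3] g 0.0
```

Emit:
step_hand([
  [[0, 0, 0], [0, 0, -0.15]],
  [[-39, 10, 0], [0, 0, -0.01]],
  [[-39, 10, 0], [0, 0, 0]],
  [[-39, 10, 0], [0, 0, 0]],
  [[-39, 10, 10], [0, 0, 0]],
  [[-39, 10, 15], [0, 0, 0]],
  [[0, 0, 0], [0, 0, 0]],
  [[0, 0, 0], [0, 0, 0]],
], finger_gap=70)

```text
clock: 15.3
tcp_pos: [446.2, 101.0, 136.4]
eef_rot: [-3.139, -0.114, 0.001]
wrist_force: [1.0, 0.4, -0.4]
width: 70.0
gripper_force: 0.0
```

```bash
python3 -c "
from h import *
go(446,98.5,130,-85.7)
p=imaging.camera_params('wrist'); np.savez('p4.npz',**p)
cv2.imwrite('pics/w5.png',imaging.grab_frame('wrist')[:,:,::-1])"
```

```text
rz -0.003 (alt 3.139) q6 1.50 shift after turn [-0.4  2.5  6.4] before turn [-0.4  2.5  6.4] tilt [-0.001  0.    -1.   ] tcp [446.2 101.  136.4] t 15.3 w 70.0 F [ 1.   0.4 -0.4] g 0.0
```

View pics/w5.png

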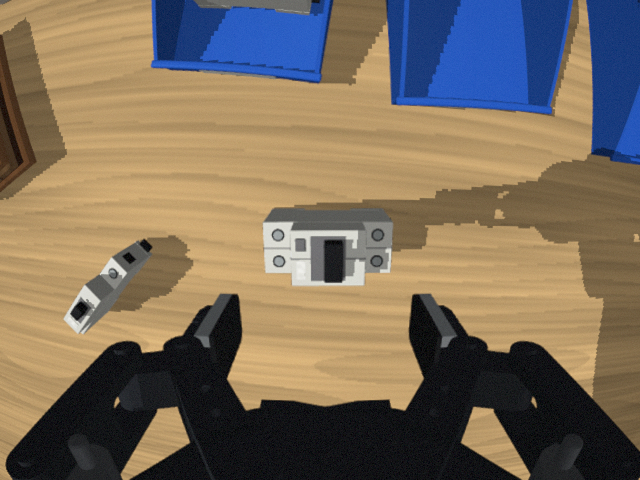

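Double: nose front at cols 291–365, rows 231–286, and single_a's toggle near (78,310).

```bash
python3 -c "
from h import *
p=dict(np.load('p4.npz'))
w=wray([(291,231),(365,231),(364,286),(292,286)],68,p);c=w.mean(0);print(w,c)
go(c[0],c[1],50,-85.7)"
```

```text
[[460.5570906  123.39607442  68.        ]
 [463.68100985  80.19716437  68.        ]
 [428.97712577  77.16533423  68.        ]
 [425.82346186 121.25270877  68.        ]] [444.75967202 100.50282045  68.        ]
rz -0.003 (alt 3.139) q6 1.50 shift after turn [-3.6  0.3 87.8] before turn [-3.6  0.3 87.8] tilt [ 0.002  0.    -1.   ] tcp [448.2 101.1 137.8] t 15.35 w 69.8 F [0.5 0.2 1.3] g 0.0
```

Emit:
step_hand([
  [[-1.5, 0.5, 25], [0, 0, 0]],
  [[0, 0, 25], [0, 0, 0]],
  [[0, 0, 20], [0, 0, 0]],
  [[0, 0, 10], [0, 0, 0]],
  [[0, 0, 5], [0, 0, 0]],
  [[0, 0, 0], [0, 0, 0]],
  [[0, 0, 0], [0, 0, 0]],
])

```text
clock: 16.05
tcp_pos: [447.1, 100.6, 53.2]
eef_rot: [3.139, 0.115, 0.003]
wrist_force: [-0.2, 0.8, 0.4]
width: 69.6
gripper_force: 0.0
```

```bash
python3 -c "
from h import *
go(444.8,100.5,50,-85.7)"
```

```text
rz -0.002 (alt 3.139) q6 1.50 shift after turn [-2.3 -0.1  3.2] before turn [-2.3 -0.1  3.2] tilt [ 0.002  0.    -1.   ] tcp [447.1 100.6  53.2] t 16.05 w 69.6 F [-0.2  0.8  0.4] g 0.0
```

Emit:
step_hand([
  [[-2, 0, 3], [0, 0, 0]],
  [[0, 0, 0], [0, 0, 0]],
  [[0, 0, 0], [0, 0, 0]],
  [[0, 0, 0], [0, 0, 0]],
  [[0, 0, 0], [0, 0, 0]],
  [[0, 0, 0], [0, 0, 0]],
  [[0, 0, 0], [0, 0, 0]],
], finger_gap=35, squeeze=50)

```text
clock: 16.75
tcp_pos: [444.4, 100.4, 49.8]
eef_rot: [3.139, 0.114, 0.002]
wrist_force: [-1.4, 0.0, 6.3]
width: 44.0
gripper_force: 52.8
```

Emit:
step_hand([
  [[0, 0, -20], [0, 0, 0]],
  [[0, 0, -40], [0, 0, 0]],
  [[0, 0, -50], [0, 0, 0]],
  [[0, 0, -20], [0, 0, 0]],
  [[0, 0, 0], [0, 0, 0]],
])

```text
clock: 17.25
tcp_pos: [445.6, 100.4, 182.0]
eef_rot: [3.139, 0.114, 0.01]
wrist_force: [0.4, -0.9, -2.5]
width: 44.0
gripper_force: 52.1
```

```bash
python3 -c "
from h import *
c=np.array([644.4,10.9]);a=np.radians(5.7);x=c-5*np.array([np.cos(a),np.sin(a)]);print(x)
go(x[0],x[1],165,95.7)"
```

```text
[639.42472215  10.40340125]
rz -0.027 (alt 3.115) q6 1.50 shift after turn [183.8 108.8  18.2] before turn [186.7 103.9  18.2] tilt [ 0.007  0.    -1.   ] tcp [445.6 100.4 182. ] t 17.25 w 44.0 F [ 0.4 -0.9 -2.5] g 52.13761389255524
```

Emit:
step_hand([
  [[0, 0, 0], [0, 0, -0.027]],
  [[36, 22, 0], [0, 0, 0]],
  [[37, 22, 0], [0, 0, 0]],
  [[37, 22, 0], [0, 0, 0]],
  [[37, 22, 0], [0, 0, 0]],
  [[37, 21, 0], [0, 0, 0]],
  [[0, 0, 0], [0, 0, 0]],
  [[0, 0, 0], [0, 0, 0]],
])

```text
clock: 18.05
tcp_pos: [636.0, 10.0, 174.2]
eef_rot: [-3.136, -0.156, 0.013]
wrist_force: [-0.3, 0.0, -2.8]
width: 43.8
gripper_force: 52.0
```

```bash
python3 -c "
from h import *
go(639.4,10.4,75,95.7)"
```

```text
rz -0.000 (alt 3.142) q6 1.33 shift after turn [ 4.3  0.2 99.2] before turn [ 4.3  0.2 99.2] tilt [-0.008  0.001 -1.   ] tcp [636.   10.  174.2] t 18.05 w 43.8 F [-0.3  0.  -2.8] g 51.98445975780487
```

Emit:
step_hand([
  [[2, 0, 30], [0, 0, 0]],
  [[0, 0, 30], [0, 0, 0]],
  [[0, 0, 20], [0, 0, 0]],
  [[0, 0, 18], [0, 0, 0]],
  [[0, 0, 0], [0, 0, 0]],
  [[0, 0, 0], [0, 0, 0]],
])

```text
clock: 18.65
tcp_pos: [638.1, 11.2, 80.2]
eef_rot: [-3.137, -0.158, 0.004]
wrist_force: [-0.2, 0.3, -1.2]
width: 43.9
gripper_force: 51.9
```

```bash
python3 -c "
from h import *
go(639.4,10.4,53,95.7)
cv2.imwrite('pics/w6.png',imaging.grab_frame('wrist')[:,:,::-1])"
```

```text
rz 0.001 (alt -3.140) q6 1.33 shift after turn [ 1.3  1.  27.2] before turn [ 1.3  1.  27.2] tilt [-0.003  0.    -1.   ] tcp [638.1  11.2  80.2] t 18.65 w 43.9 F [-0.2  0.3 -1.2] g 51.926411390304565
```

View pics/w6.png

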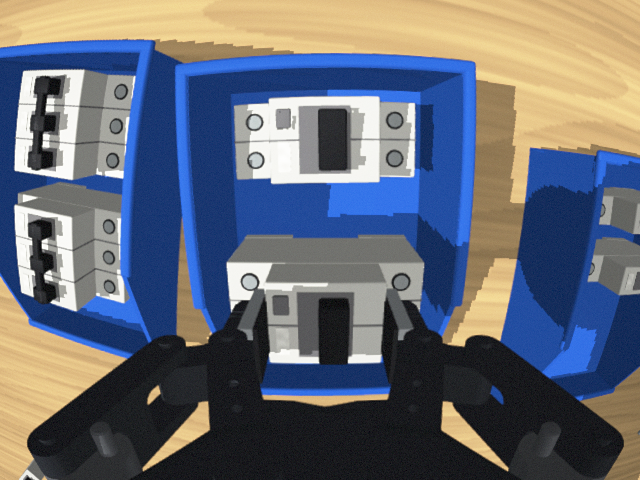

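The double hangs in line with its stock piece and clear of it. In the bins on either side, the triple (left) and single (right) stand upright where I put them.

Emit:
step_hand([
  [[0, 0, 15], [0, 0, 0]],
  [[0, 0, 8], [0, 0, 0]],
  [[0, 0, 3], [0, 0, 0]],
  [[0, 0, 0], [0, 0, 0]],
  [[0, 0, 0], [0, 0, 0]],
])

```text
clock: 19.2
tcp_pos: [639.9, 10.4, 55.1]
eef_rot: [-3.138, -0.157, -0.0]
wrist_force: [0.1, -0.7, -2.6]
width: 43.9
gripper_force: 52.0
```

Emit:
step_hand([
  [[0, 0, 1], [0, 0, 0]],
  [[0, 0, 0], [0, 0, 0]],
])

```text
clock: 19.4
tcp_pos: [640.0, 10.4, 54.4]
eef_rot: [3.138, 0.157, 0.001]
wrist_force: [-0.5, -0.6, -3.4]
width: 43.8
gripper_force: 52.0
```

Emit:
step_hand([
  [[0, 0, 1], [0, 0, 0]],
  [[0, 0, 0], [0, 0, 0]],
])

```text
clock: 19.6
tcp_pos: [639.8, 10.4, 53.1]
eef_rot: [-3.138, -0.157, -0.0]
wrist_force: [0.8, 0.2, -2.8]
width: 43.6
gripper_force: 52.0
```

Emit:
step_hand([
  [[0, 0, 1], [0, 0, 0]],
  [[0, 0, 0.5], [0, 0, 0]],
  [[0, 0, 0], [0, 0, 0]],
])

```text
clock: 19.9
tcp_pos: [640.0, 10.4, 52.9]
eef_rot: [3.138, 0.157, 0.0]
wrist_force: [-4.0, -0.6, 5.0]
width: 43.9
gripper_force: 52.9
```

Emit:
step_hand([
  [[0, 0, 0], [0, 0, 0]],
  [[0, 0, 0], [0, 0, 0]],
  [[0, 0, 0], [0, 0, 0]],
  [[0, 0, 0], [0, 0, 0]],
], finger_gap=58)

```text
clock: 20.3
tcp_pos: [639.8, 10.4, 51.4]
eef_rot: [3.138, 0.157, 0.0]
wrist_force: [0.3, 0.7, 0.6]
width: 58.1
gripper_force: 0.0
```

Emit:
step_hand([
  [[0, 0, -10], [0, 0, 0]],
  [[0, 0, -30], [0, 0, 0]],
  [[0, 0, -40], [0, 0, 0]],
  [[0, 0, -30], [0, 0, 0]],
  [[0, 0, 0], [0, 0, 0]],
])

```text
clock: 20.8
tcp_pos: [643.5, 10.0, 169.2]
eef_rot: [3.135, 0.157, 0.019]
wrist_force: [-0.5, 0.2, 0.5]
width: 57.6
gripper_force: 0.0
```

```bash
python3 -c "
from h import *
go(391,281,130,-41.3)"
```

```text
rz -0.750 (alt 2.392) q6 1.33 shift after turn [  36.7 -369.    35.6] before turn [-224.7 -295.    35.6] tilt [ 0.012 -0.002 -1.   ] tcp [643.5  10.  169.2] t 20.8 w 57.6 F [-0.5  0.2  0.5] g 0.0
```

Emit:
step_hand([
  [[0, 0, 0], [0, 0, -0.15]],
  [[0, 0, 0], [0, 0, -0.15]],
  [[0, 0, 0], [0, 0, -0.15]],
  [[0, 0, 0], [0, 0, -0.15]],
  [[0, 0, 0], [0, 0, -0.15]],
  [[4, -46, 0], [0, 0, 0]],
  [[5, -46, 0], [0, 0, 0]],
  [[5, -46, 0], [0, 0, 0]],
], finger_gap=70)

```text
clock: 21.6
tcp_pos: [543.9, 112.7, 160.9]
eef_rot: [-2.862, -1.293, 0.001]
wrist_force: [-0.5, 0.6, -0.1]
width: 69.9
gripper_force: 0.0
```

Emit:
step_hand([
  [[5, -46, 0], [0, 0, 0]],
  [[5, -46, 0], [0, 0, 0]],
  [[5, -46, 0], [0, 0, 0]],
  [[5, -46, 10], [0, 0, 0]],
  [[5, -45, 15], [0, 0, 0]],
  [[0, 0, 0], [0, 0, 0]],
  [[0, 0, 0], [0, 0, 0]],
])

```text
clock: 22.3
tcp_pos: [388.8, 282.4, 136.1]
eef_rot: [2.86, 1.299, -0.001]
wrist_force: [0.0, -0.1, 0.7]
width: 70.0
gripper_force: 0.0
```

```bash
python3 -c "
from h import *
go(391,281,130,-41.3)
p=imaging.camera_params('wrist'); np.savez('p5.npz',**p)
cv2.imwrite('pics/w7.png',imaging.grab_frame('wrist')[:,:,::-1])"
```

```text
rz 0.002 (alt -3.139) q6 1.14 shift after turn [0.4 2.6 6.1] before turn [0.4 2.6 6.1] tilt [-0.001 -0.001 -1.   ] tcp [388.8 282.4 136.1] t 22.3 w 70.0 F [ 0.  -0.1  0.7] g 0.0
```

View pics/w7.png

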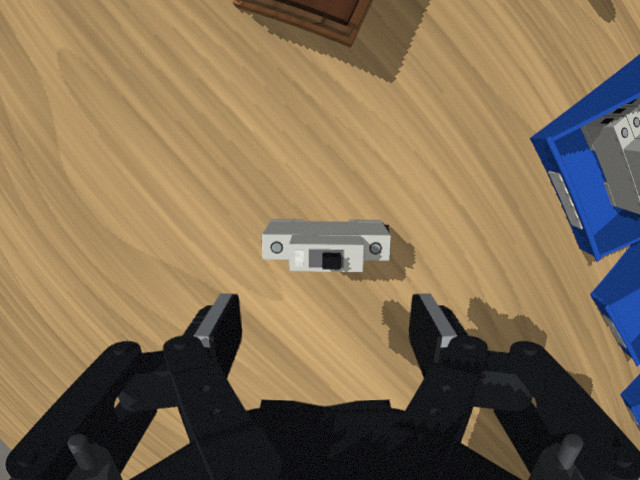

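Single_a: nose front at cols 289–363, rows 244–272, parallel to the closing line.

```bash
python3 -c "
from h import *
p=dict(np.load('p5.npz'))
w=wray([(289,244),(363,244),(363,272),(289,272)],68,p);c=w.mean(0);print(w,c)
go(c[0],c[1],50,-41.3)"
```

```text
[[378.05035263 303.79939441  68.        ]
 [410.90730911 275.0501632   68.        ]
 [399.69938276 261.4016011   68.        ]
 [366.0398277  290.86282537  68.        ]] [388.67421805 282.77849602  68.        ]
rz 0.001 (alt -3.141) q6 1.14 shift after turn [-0.3 -1.6 86.7] before turn [-0.3 -1.6 86.7] tilt [ 0.001 -0.    -1.   ] tcp [390.  282.  136.7] t 22.35 w 69.8 F [-0.1 -0.2  0.5] g 0.0
```

Emit:
step_hand([
  [[0, -1, 25], [0, 0, 0]],
  [[0, 0, 25], [0, 0, 0]],
  [[0, 0, 20], [0, 0, 0]],
  [[0, 0, 10], [0, 0, 0]],
  [[0, 0, 3], [0, 0, 0]],
  [[0, 0, 0], [0, 0, 0]],
  [[0, 0, 0], [0, 0, 0]],
])

```text
clock: 23.05
tcp_pos: [390.3, 282.8, 54.8]
eef_rot: [2.863, 1.294, 0.004]
wrist_force: [0.2, 0.0, 0.3]
width: 70.1
gripper_force: 0.0
```

```bash
python3 -c "
from h import *
go(388.7,282.8,50,-41.3)"
```

```text
rz -0.001 (alt 3.141) q6 1.14 shift after turn [-1.1 -1.2  4.8] before turn [-1.1 -1.2  4.8] tilt [ 0.002  0.001 -1.   ] tcp [390.3 282.8  54.8] t 23.05 w 70.1 F [0.2 0.  0.3] g 0.0
```

Emit:
step_hand([
  [[-1, -1, 4.5], [0, 0, 0]],
  [[0, 0, 0], [0, 0, 0]],
  [[0, 0, 0], [0, 0, 0]],
  [[0, 0, 0], [0, 0, 0]],
  [[0, 0, 0], [0, 0, 0]],
  [[0, 0, 0], [0, 0, 0]],
  [[0, 0, 0], [0, 0, 0]],
], finger_gap=35, squeeze=40)

```text
clock: 23.75
tcp_pos: [387.9, 282.8, 49.5]
eef_rot: [-2.862, -1.295, -0.001]
wrist_force: [-0.8, 1.0, 3.5]
width: 44.0
gripper_force: 42.3
```

Emit:
step_hand([
  [[0, 0, -20], [0, 0, 0]],
  [[0, 0, -40], [0, 0, 0]],
  [[0, 0, -50], [0, 0, 0]],
  [[0, 0, -20], [0, 0, 0]],
  [[0, 0, 0], [0, 0, 0]],
])

```text
clock: 24.25
tcp_pos: [389.6, 283.4, 182.6]
eef_rot: [2.862, 1.295, 0.012]
wrist_force: [0.4, 0.3, -0.9]
width: 44.2
gripper_force: 41.8
```

```bash
python3 -c "
from h import *
go(611.5,-182.4,165,94.2)"
```

```text
rz 0.777 (alt -2.365) q6 1.14 shift after turn [187.1 480.9  17.7] before turn [-203.6  474.1   17.7] tilt [ 0.007  0.003 -1.   ] tcp [389.6 283.4 182.6] t 24.25 w 44.2 F [ 0.4  0.3 -0.9] g 41.81635916233063
```

Emit:
step_hand([
  [[0, 0, 0], [0, 0, 0.15]],
  [[0, 0, 0], [0, 0, 0.15]],
  [[0, 0, 0], [0, 0, 0.15]],
  [[0, 0, 0], [0, 0, 0.15]],
  [[0, 0, 0], [0, 0, 0.15]],
  [[17, 44, 0], [0, 0, 0.027]],
  [[17, 44, 0], [0, 0, 0]],
  [[17, 44, 0], [0, 0, 0]],
])

```text
clock: 25.05
tcp_pos: [447.9, 153.8, 175.9]
eef_rot: [3.139, 0.117, -0.008]
wrist_force: [1.1, -0.0, -1.1]
width: 44.2
gripper_force: 41.8
```

Emit:
step_hand([
  [[17, 44, 0], [0, 0, 0]],
  [[17, 44, 0], [0, 0, 0]],
  [[17, 44, 0], [0, 0, 0]],
  [[17, 44, 0], [0, 0, 0]],
  [[17, 44, 0], [0, 0, 0]],
  [[17, 44, 0], [0, 0, 0]],
  [[17, 44, 0], [0, 0, 0]],
  [[17, 40, 0], [0, 0, 0]],
])

```text
clock: 25.85
tcp_pos: [609.1, -183.6, 175.0]
eef_rot: [-3.137, -0.113, 0.008]
wrist_force: [-0.5, -0.4, -0.8]
width: 43.9
gripper_force: 41.8
```

Emit:
step_hand([
  [[0, 0, 0], [0, 0, 0]],
  [[0, 0, 0], [0, 0, 0]],
])

```text
clock: 26.05
tcp_pos: [608.7, -182.2, 175.3]
eef_rot: [-3.136, -0.111, 0.008]
wrist_force: [-0.6, -0.4, -0.6]
width: 44.3
gripper_force: 41.8
```

```bash
python3 -c "
from h import *
go(611.5,-182.4,75,94.2)"
```

```text
rz -0.002 (alt 3.139) q6 1.05 shift after turn [  3.3   0.8 100.3] before turn [  3.3   0.8 100.3] tilt [-0.005  0.003 -1.   ] tcp [ 608.7 -182.2  175.3] t 26.05 w 44.3 F [-0.6 -0.4 -0.6] g 41.833654046058655
```

Emit:
step_hand([
  [[1.5, 0.5, 30], [0, 0, 0]],
  [[0, 0, 30], [0, 0, 0]],
  [[0, 0, 20], [0, 0, 0]],
  [[0, 0, 18], [0, 0, 0]],
  [[0, 0, 0], [0, 0, 0]],
  [[0, 0, 0], [0, 0, 0]],
])

```text
clock: 26.65
tcp_pos: [610.8, -180.8, 80.2]
eef_rot: [-3.138, -0.116, 0.003]
wrist_force: [0.4, -0.8, -1.3]
width: 44.0
gripper_force: 41.8
```

```bash
python3 -c "
from h import *
go(611.5,-182.4,52.5,94.2)
cv2.imwrite('pics/w8.png',imaging.grab_frame('wrist')[:,:,::-1])"
```

```text
rz 0.001 (alt -3.141) q6 1.05 shift after turn [ 0.6  1.6 27.7] before turn [ 0.6  1.7 27.7] tilt [-0.002  0.001 -1.   ] tcp [ 610.8 -180.8   80.2] t 26.65 w 44.0 F [ 0.4 -0.8 -1.3] g 41.83679938316345
```

View pics/w8.png

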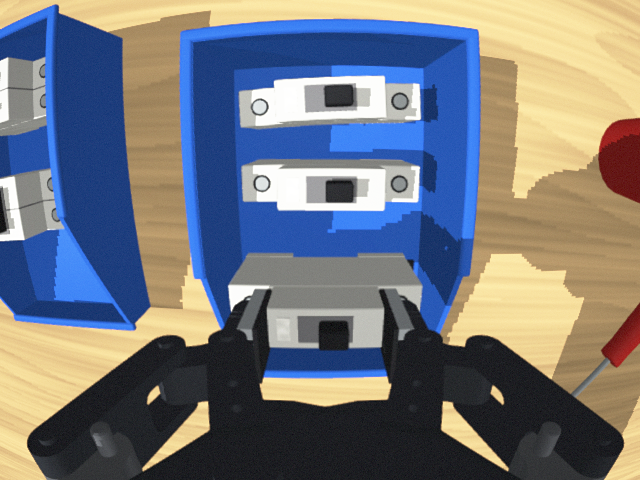

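The stock piece (rows 75–128) and single_b (rows 157–210) both stand upright. The held single is in line with them and clear.

Emit:
step_hand([
  [[0, 1, 15], [0, 0, 0]],
  [[0, 0, 8], [0, 0, 0]],
  [[0, 0, 3], [0, 0, 0]],
  [[0, 0, 0], [0, 0, 0]],
  [[0, 0, 0], [0, 0, 0]],
])

```text
clock: 27.2
tcp_pos: [611.9, -183.5, 55.2]
eef_rot: [3.139, 0.114, 0.0]
wrist_force: [-0.0, -0.1, -1.6]
width: 44.2
gripper_force: 41.9
```

Emit:
step_hand([
  [[0, 0, 1.5], [0, 0, 0]],
  [[0, 0, 0], [0, 0, 0]],
])

```text
clock: 27.4
tcp_pos: [612.0, -183.5, 53.8]
eef_rot: [3.139, 0.114, 0.001]
wrist_force: [-0.9, 0.0, -1.3]
width: 44.0
gripper_force: 41.9
```

Emit:
step_hand([
  [[0, 0, 1], [0, 0, 0]],
  [[0, 0, 0], [0, 0, 0]],
])

```text
clock: 27.6
tcp_pos: [611.8, -183.4, 52.6]
eef_rot: [3.14, 0.114, -0.0]
wrist_force: [-0.1, 0.2, -1.5]
width: 43.9
gripper_force: 41.9
```

Emit:
step_hand([
  [[0, 0, 1], [0, 0, 0]],
  [[0, 0, 0], [0, 0, 0]],
])

```text
clock: 27.8
tcp_pos: [612.1, -183.4, 52.6]
eef_rot: [3.139, 0.114, 0.0]
wrist_force: [-2.8, 1.7, 4.0]
width: 43.9
gripper_force: 42.4
```

Emit:
step_hand([
  [[0, 0, 0.5], [0, 0, 0]],
  [[0, 0, 0], [0, 0, 0]],
])

```text
clock: 28.0
tcp_pos: [612.2, -183.4, 52.6]
eef_rot: [-3.139, -0.114, -0.0]
wrist_force: [-2.7, 0.9, 6.4]
width: 43.9
gripper_force: 42.8
```

Emit:
step_hand([
  [[0, 0, 0], [0, 0, 0]],
  [[0, 0, 0], [0, 0, 0]],
  [[0, 0, 0], [0, 0, 0]],
  [[0, 0, 0], [0, 0, 0]],
], finger_gap=58)

```text
clock: 28.4
tcp_pos: [611.7, -183.4, 50.7]
eef_rot: [-3.139, -0.114, 0.0]
wrist_force: [0.8, 0.5, 1.0]
width: 58.1
gripper_force: 0.0
```

Emit:
step_hand([
  [[0, 0, -10], [0, 0, 0]],
  [[0, 0, -30], [0, 0, 0]],
  [[0, 0, -40], [0, 0, 0]],
  [[0, 0, -50], [0, 0, 0]],
  [[-45, 0, 0], [0, 0, 0]],
  [[-45, 0, 0], [0, 0, 0]],
  [[-45, 0, 0], [0, 0, 0]],
  [[0, 0, 0], [0, 0, 0]],
])

```text
clock: 29.2
tcp_pos: [472.2, -191.9, 179.8]
eef_rot: [-3.137, -0.111, 0.007]
wrist_force: [0.8, 0.5, 0.4]
width: 58.1
gripper_force: 0.0
```

```bash
python3 -c "
from h import *
im=imaging.grab_frame('top')[:,:,::-1]
cv2.imwrite('pics/t9.png',cv2.resize(im[120:340,170:490],None,fx=2.5,fy=2.5,interpolation=cv2.INTER_CUBIC))"
```

```text
(no output)
```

View pics/t9.png

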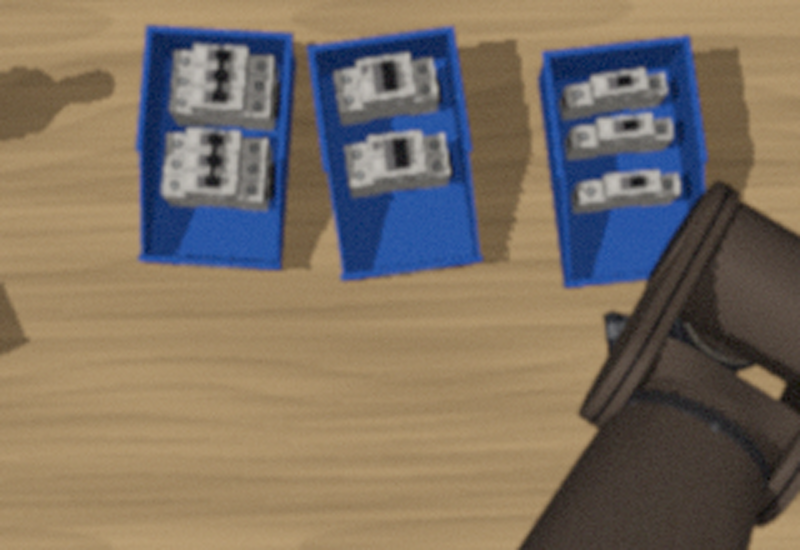

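All seven devices stand upright in line in their bins: triples around x 220, doubles around x 395 and three singles around x 625. The stock pieces have not moved, and the arm is clear.

Emit:
step_hand([
  [[0, 0, 0], [0, 0, 0]],
  [[0, 0, 0], [0, 0, 0]],
])

```text
clock: 29.45
tcp_pos: [478.5, -193.7, 182.2]
eef_rot: [3.138, 0.115, 0.003]
wrist_force: [-0.4, -0.1, -0.1]
width: 58.3
gripper_force: 0.0
```

```bash
python3 -c "
from station import job
print(job.finish_job())"
```

```text
the job is handed in; nothing more can be done
None
```

All four devices are standing upright in their matching bins, in line with the stock pieces, which the last top view shows unmoved; the job was handed in at about 29.5 s, and no verdict was returned.

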